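# Hang the paddle board from the drawer on the stand's hook

## Robot

A 6-joint arm with a two-finger parallel gripper is mounted at the origin on the work surface. World frame = base frame: x ahead of the robot, y to its left, z up, the work surface at z = 0. Lengths are in m, angles in rad, forces in N, time in s.
With the tool pointing down it reaches from about 0.25 to 0.8 m from the base axis. Payload 3.9 kg.
Tool frame: the origin (TCP) lies at the very end of the fingers, on their centre line; the grasp point (between the pads) lies 19 mm behind it; z points along the fingers, x is the direction in which the jaws open and shut, and the axes are right-handed (so a half turn about z gives the same grasp; the last joint's range is limited). The gripper opens to 85 mm and grips with 20 to 120 N. Pads are 22 mm wide; open, the fingers measure 114 mm over their backs; the gripper's body (76 mm by 85 mm) begins 54 mm behind the grasp point. The pads swing forward as they close: fully open they stand 13 mm farther back than shut.
Start: joints at [-1.231, 0.26, -0.138, 1.173, 0, 1.571], TCP at [0.175, -0.495, 0.231] pointing down, gripper open.
Joint ranges: [-2.78, 2.78], [-0.83, 1.72], [-1.28, 1.37], [-1.9, 2.12], [-1.57, 1.48], [-3.14, 3.14]. Speed limits (rad/s): [2.57, 2.57, 3.14, 3.14, 3.14, 3.14].

## Interface

Orientations are given as a 3x3 rotation matrix whose columns are the frame's x, y, z axes.
In Python, from bench import observe, grab_frame, close_job gives the robot as it stands.
- The arm moves only by the shell command python3 -m creep 'ROWS'. ROWS is JSON, a list of rows, each a list of 3 entries, a list of its own where there are three numbers: the shift along the world's x, y, z in cm, then the turn, a rotation vector about the world's x, y, z in rad, then the opening, from -1 (shut) to 1 (fully open). A call has 1 to 12 rows; each row shifts and turns the pose as measured when the row begins; what a row does not reach is not made up. A row lasts 1/10 s, in which the tool goes at most 50 mm and 8.59 degrees, less where a joint would pass 70% of its speed; a pose out of reach is approached as far as the arm can. A call with a gripper value outside its range is refused whole. The fingers move at their own pace and stop on an object; the grip force is fixed at half the most. Time passes only in rows, so rows that do not move let the fingers close. It gives the time, the measured TCP pose, the force and the opening at its end, in the units of the state.
- observe(): the state, without advancing time (a new reading comes with each control period).
- grab_frame(name): name is "scene" or "top"; returns a dict with "img" (420x560x3 uint8, red, green, blue), "intrinsics" (3x3 intrinsics, pixels), "dist" ([k1, k2, p1, p2, k3] as OpenCV has them; the pictures are not rectified), "eye" and "attitude" of the camera in the world. Camera axes: x right, y up, looking along -z (the intrinsics and any distortion apply to the point x, -y, -z); pixel columns grow to the right and rows downward; lengths in m; the calibration is good to about 2 mm. A picture is of the moment at which its call begins. There is no depth.
- close_job(): hands the job in, once; it reports no verdict.
The state is a dict: "clock": time; "q": joint angles; "qvel": joint speeds; "effort": joint torques, N m; "eef_pos": TCP position; "tool_rot": TCP orientation; "wrist_force": force on the tool from outside, world axes, zero at the start; "wrist_torque": the same for the moment, N m; "opening": finger opening in m.
Only numpy, scipy, OpenCV 4.12 (cv2) and the standard library are available. Lean on these libraries where they do the work, as an engineer would, in place of code of your own. Each camera call takes 0.05 s, during which the arm holds its last target. There are 200 camera calls.

## Task

Pull open the top drawer of the tool chest, take out the small wooden paddle board and hang it by the eye in its handle on the hook of the stand, so that it hangs freely and still, eye up. The hook has been clamped at some height on its post that nobody noted, so look or feel for it first; leave the other things on the table where they are, and the drawer may stay open.

Things in the scene. Friction and masses are not known exactly. Their poses are not given: they have to be found in the camera images.
- chest: two-drawer wooden desktop tool chest fixed to the table, 240 (x) x 270 (y) x 164 (z) mm. Origin: centre of its underside; -x is the front with the drawers; the drawers slide out along its -x.
- chest_drawer0 (a joint): how far the top drawer is pulled out, m; 0 shut, about 0.165 fully open. Light friction. Inside 195 (x) x 228 (y) x 50 mm deep; shut, its centre lies over the chest's origin; its floor is 92 mm above the table, its side walls end at 142 mm, the chest's top is at 164 mm.
- chest_drawer0_handle (a point): middle of the top drawer's bar handle: round steel bar 11 mm thick, 120 mm long along the chest's y, 35 mm in front of the drawer front, 126 mm above the table; two 8 mm stems join it to the front 51 mm either side of this point. Moves with the drawer.
- paddle: flat dark wooden paddle board, 180 x 70 x 14 mm, 0.1 kg, lying flat in the top drawer, roughly across it, eye toward the chest's +y. Origin on the underside, on the centreline where blade and neck meet; +x along the neck to the eye, +z out of the upper face. Blade x -90 to 0 mm, 70 mm wide; neck x 0 to 46 mm, 26 mm wide; then a round eye ring.
- eye (a point): centre of the paddle's eye, at (68, 0, 7) mm in the paddle's frame: a ring 44 mm outside with a 26 mm round hole, axis along the paddle's z, 14 mm thick.
- neck (a point): middle of the paddle's neck, at (26, 0, 7) mm in the paddle's frame: a 26 mm wide grasp across the neck.
- stand: steel hook stand bolted to the table: base plate 130 x 120 x 12 mm; origin: centre of the plate's underside. Post 16 mm thick at (-45, 0) mm in the stand's frame, top 320 mm above the table. A hook of 10 mm round bar is clamped to the post by a 30 mm collar and points along the stand's -x. The collar's centre is 215 to 285 mm above the table; which height is not reported.
- canister: closed birch-bark canister, 104 mm diameter, 126 mm tall, standing beside the work; origin: centre of its underside. Leave alone.
- block: light wooden carving blank, 110 x 60 x 28 mm, lying beside the work; origin: centre of its underside. Leave alone.
- cone: dark wooden shaping cone, 52 mm diameter, 90 mm tall, standing in front of the robot; origin: centre of its underside. Leave alone.
- below_tip (a point): point at table height straight below the hook's tip, at (-162, 0, 0) mm in the stand's frame. The hook's centreline, in the stand's x and height above the collar's centre (mm): arm from (-55, 0) down to the bend (-130, -15), then a straight prong up at 50 degrees to the round tip's centre (-162, +23). Top of the tip: 243 to 313 mm above the table, to be felt or seen.

How it is judged:
By the outcome, as a careful person would: the job done as asked, in the order asked, and still so for the second after the job is handed in, with the robot touching nothing.
It also fails if it takes over 72 s, if anything falls off the work surface, if the arm or the gripper's body presses on something with over 40 N, if the wrist force passes 120 N, or if a joint passes its speed limit or range.

## Working session

There is one attempt and no reset: what is moved stays moved. The work goes in short steps, Python scripts to look and compute and a shell command to move; the robot and the scene stay as the last step left them, time stands still between calls to the robot, and variables do not carry over. Pictures are saved under pics/ and viewed, about 8 in all and at most 12, crops included, and the job is handed in when it is done.

```bash
mkdir -p pics; cat > h.py <<'E'
import numpy as np, cv2
from bench import observe, grab_frame, close_job
def shot(n, f):
    d=grab_frame(n); cv2.imwrite('pics/'+f, cv2.cvtColor(d['img'],cv2.COLOR_RGB2BGR)); return d
def ray(d,u,v):
    p=cv2.undistortPoints(np.array([[[u,v]]],float),np.array(d['intrinsics']),np.array(d['dist'],float))[0,0]
    r=np.array(d['attitude'])@np.array([p[0],-p[1],-1.0]); return np.array(d['eye']),r/np.linalg.norm(r)
def onz(d,u,v,z):
    e,r=ray(d,u,v); return e+r*(z-e[2])/r[2]
def tri(d1,p1,d2,p2):
    a,r=ray(d1,*p1); b,s=ray(d2,*p2)
    t=np.linalg.lstsq(np.array([r,-s]).T,b-a,rcond=None)[0]
    return (a+r*t[0]+b+s*t[1])/2, np.linalg.norm(a+r*t[0]-b-s*t[1])
def proj(d,P):
    c=np.array(d['attitude']).T@(np.array(P,float)-np.array(d['eye'])); c=np.array([[c[0],-c[1],-c[2]]])
    return cv2.projectPoints(c,np.zeros(3),np.zeros(3),np.array(d['intrinsics']),np.array(d['dist'],float))[0].ravel()
E
python3 - <<'E'
from h import *
import pickle
for n in('scene','top'):
    d=shot(n,n+'0.png'); pickle.dump(d,open(n+'0.pkl','wb')); print(n,d['eye'],np.round(d['attitude'],3).tolist(),d['intrinsics'])
print(observe())
E
```

```text
scene [ 1.01470638 -0.57000732  1.01660906] [[0.822, -0.46, 0.336], [0.569, 0.659, -0.491], [0.004, 0.595, 0.804]] [[428.55856064   0.         278.57949809]
 [  0.         428.55856064 215.21033693]
 [  0.           0.           1.        ]]
top [ 0.4676447  -0.01545458  1.13668811] [[-0.027, 0.988, -0.152], [-1.0, -0.027, 0.0], [-0.004, 0.152, 0.988]] [[412.35451031   0.         278.97295344]
 [  0.         412.35451031 205.30289697]
 [  0.           0.           1.        ]]
{'clock': 0.1, 'q': array([-1.23097425e+00,  2.60643624e-01, -1.39256470e-01,  1.17273634e+00,
       -2.02005722e-05,  1.57080660e+00]), 'qvel': array([ 0.00122761, -0.00093411,  0.00273982,  0.00096476, -0.00054615,
       -0.00090491]), 'effort': array([-1.75575573e-03, -4.06509769e+01,  2.54527223e+01,  1.01268827e-02,
       -1.07797919e-04, -1.15180970e-05]), 'eef_pos': array([ 0.1747744 , -0.49437941,  0.23052869]), 'tool_rot': array([[ 3.33309097e-01, -9.42817398e-01, -6.32387138e-04],
       [-9.42815814e-01, -3.33309696e-01,  1.72814111e-03],
       [-1.84010227e-03,  2.02194408e-05, -9.99998307e-01]]), 'wrist_force': array([-0.36740097, -0.41037798,  0.34167412]), 'wrist_torque': array([-0.05165763,  0.00786956, -0.04548538]), 'opening': 0.0853799543873291}
```

View pics/scene0.png

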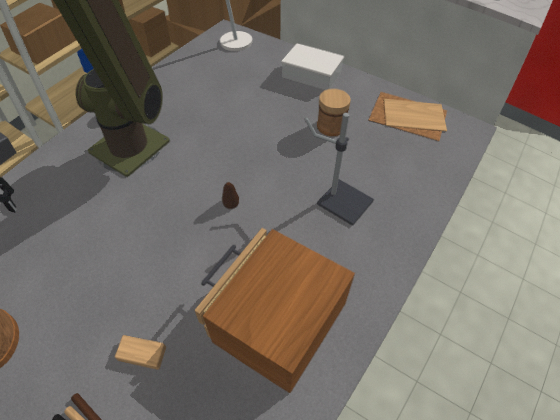

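View pics/top0.png

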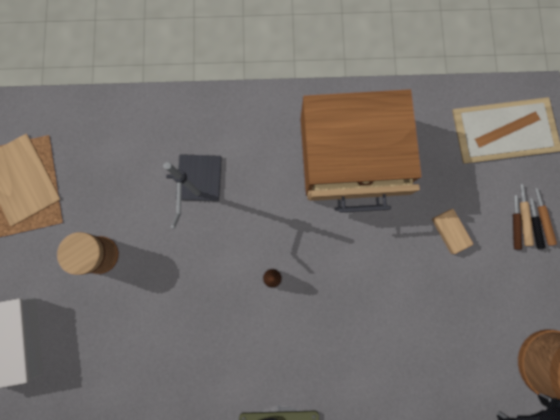

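The scene view shows the hook tip near (307,121), the collar at (342,144) and the chest with its bar handle at (222,265). The top view shows the handle at (362,208), the stand plate at (200,178) and the hook tip at (174,225). I'll zoom in on these in one composite.

```bash
python3 - <<'E'
import cv2,numpy as np
t=cv2.imread('pics/top0.png');s=cv2.imread('pics/scene0.png')
def c(i,x,y,w,h,k): return cv2.resize(i[y:y+h,x:x+w],None,fx=k,fy=k,interpolation=cv2.INTER_CUBIC)
o=np.zeros((600,800,3),np.uint8)
a=c(t,150,150,80,90,4);o[:360,:320]=a
b=c(t,295,85,130,60*0+135,3)[:, :390];o[:405,330:720]=b
e=c(s,295,105,80,60,4)[:240];o[360:600,:320]=e
f=c(s,190,225,95,48,4)[:192];o[408:600,330:710]=f
cv2.imwrite('pics/c1.png',o)
E
```

```text
(no output)
```

View pics/c1.png

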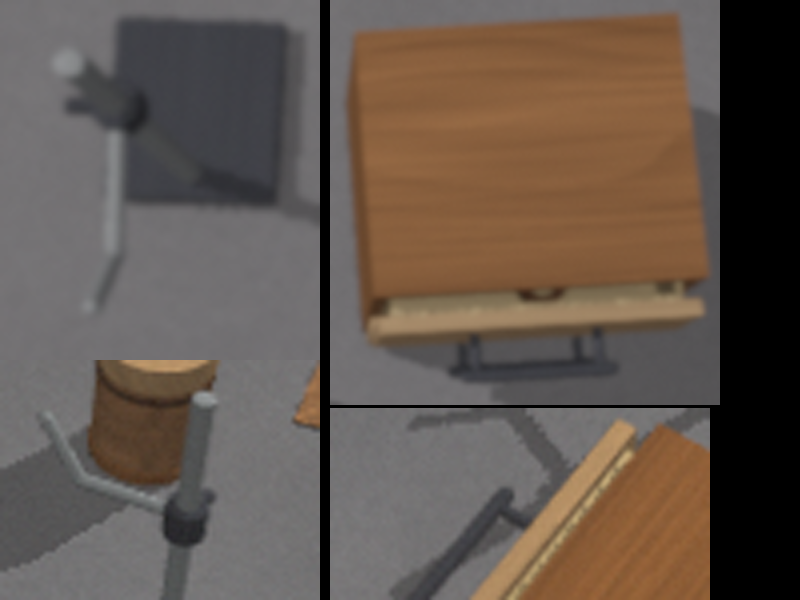

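The composite shows the hook tip at top (172.8,225.3) and scene (306.3,118.8). The handle ends are at top (335.7,208.7) and (390.7,207.7). The drawer is already slightly open, with the paddle's eye just visible.

```bash
python3 - <<'E'
from h import *
import pickle
t=pickle.load(open('top0.pkl','rb'));s=pickle.load(open('scene0.pkl','rb'))
np.set_printoptions(precision=4,suppress=True)
for n,a,b in[('tip',(172.8,225.3),(306.3,118.8)),('bend',(178.3,211.8),(315.8,134.5)),('collar',(180,177),(341.3,145)),('posttop',(167,165.5),(345.8,115))]:
    print(n,*tri(t,a,s,b))
for p in[(335.7,208.7),(390.7,207.7)]: print('handle',onz(t,*p,.126+.003))
print('hs',onz(s,233.75,246.75,.129))
for p in[(304,96),(411,90),(420.7,176.7),(309,184)]: print('chest',onz(t,*p,.164))
for p in[(179.3,155),(221,156.3),(219.5,200.8),(182,200)]: print('plate',onz(t,*p,.012))
E
```

```text
tip [0.5667 0.2168 0.2416] 0.0011478802281504324
bend [0.6016 0.2144 0.2041] 0.0009775630579763983
collar [0.6822 0.2104 0.2117] 0.0018669295640440725
posttop [0.6821 0.2112 0.3156] 0.0004136671675389232
handle [ 0.6099 -0.1554  0.129 ]
handle [ 0.6087 -0.2911  0.129 ]
hs [ 0.6083 -0.1689  0.129 ]
chest [ 0.8901 -0.0852  0.164 ]
chest [ 0.8983 -0.3521  0.164 ]
chest [ 0.6772 -0.3588  0.164 ]
chest [ 0.6667 -0.0892  0.164 ]
plate [0.7911 0.261  0.012 ]
plate [0.784  0.1436 0.012 ]
plate [0.6573 0.1484 0.012 ]
plate [0.6624 0.2522 0.012 ]
```

The tip triangulates to (0.567,0.217,0.242), which puts the collar at about 0.218 m, within the stated range. The handle's centre is at about (0.609,-0.223,0.126) and the chest yaw is about +1.5°. I'll move above the handle now.

```bash
python3 -m creep '[[[3.6,2.26,0],[0,0,0.108],-0.3],[[3.6,2.26,0],[0,0,0.108],-0.3],[[3.6,2.26,0],[0,0,0.108],-0.3],[[3.6,2.26,0],[0,0,0.108],-0.3],[[3.6,2.26,0],[0,0,0.108],-0.3],[[3.6,2.26,0],[0,0,0.108],-0.3],[[3.6,2.26,0],[0,0,0.108],-0.3],[[3.6,2.26,0],[0,0,0.108],-0.3],[[3.6,2.26,0],[0,0,0.108],-0.3],[[3.6,2.26,0],[0,0,0.108],-0.3],[[3.6,2.26,0],[0,0,0.108],-0.3],[[3.6,2.26,0],[0,0,0.108],-0.3]]'; python3 -c "
from bench import *
print(observe()['q'],observe()['tool_rot'])"
```

```text
clock: 1.3
eef_pos: [0.6143, -0.212, 0.2248]
tool_rot: [[0.994, 0.106, -0.011], [0.106, -0.994, -0.002], [-0.011, 0.001, -1.0]]
wrist_force: [0.8, -0.9, 0.7]
opening: 0.0297
[-0.32969656  0.49024201  0.19960017  1.28979517 -0.00541745  1.13478639] [[ 9.94291324e-01  1.06143747e-01 -1.08751013e-02]
 [ 1.06128133e-01 -9.94350442e-01 -2.00450420e-03]
 [-1.10264273e-02  8.38906935e-04 -9.99938855e-01]]
```

```bash
python3 -m creep '[[[-0.55,-1.1,-2.5],[0,-0.011,-0.08],-0.3],[[0,0,-3],[0,0,0],-0.3],[[0,0,-2.5],[0,0,0],-0.3],[[0,0,0],[0,0,0],-0.3]]'; python3 - <<'E'
from h import *
t=shot('top','t1.png')['img'];s=shot('scene','s1.png')['img']
o=np.zeros((500,800,3),np.uint8)
o[:,:400]=cv2.resize(t[150:250,320:400],None,fx=5,fy=5,interpolation=2)
o[:,400:]=cv2.resize(s[210:310,190:270],None,fx=5,fy=5,interpolation=2)
cv2.imwrite('pics/c2.png',o[:,:,::-1])
E
```

```text
clock: 1.7
eef_pos: [0.6195, -0.2188, 0.1442]
tool_rot: [[0.999, 0.035, 0.013], [0.036, -0.999, -0.004], [0.013, 0.005, -1.0]]
wrist_force: [0.3, -1.6, 3.2]
opening: 0.0297
```

View pics/c2.png

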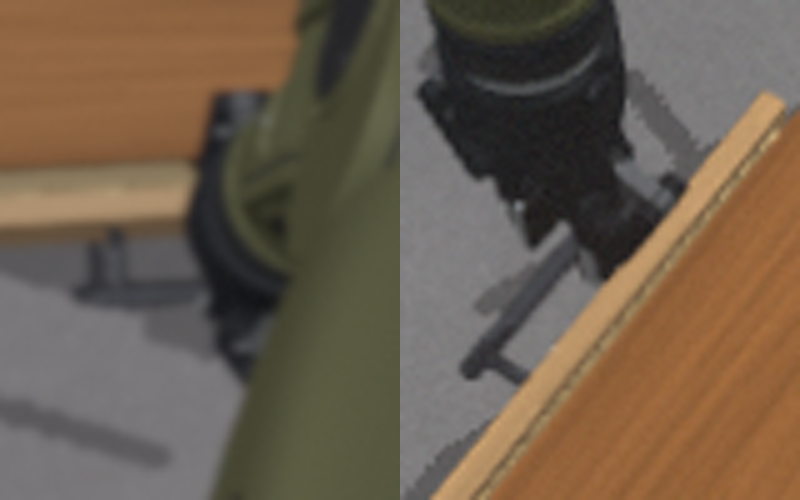

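The view shows the fingers astride the bar but too far forward: the rear finger is close to the drawer front. I'll shift back and then lower.

```bash
python3 -m creep '[[[-1.05,-0.4,0.5],[0,0.013,0],-0.3],[[0,0,0],[0,0,0],-0.3],[[0,0,0],[0,0,0],-0.3]]'; python3 -m creep '[[[0,0,0],[0,0,0],-0.3]]'
```

```text
clock: 2.1
eef_pos: [0.6059, -0.2228, 0.1488]
tool_rot: [[0.999, 0.035, -0.006], [0.035, -0.999, -0.002], [-0.006, 0.002, -1.0]]
wrist_force: [0.1, -0.3, 0.7]
opening: 0.0299
clock: 2.2
eef_pos: [0.6056, -0.2229, 0.1487]
tool_rot: [[0.999, 0.035, -0.007], [0.035, -0.999, -0.002], [-0.007, 0.002, -1.0]]
wrist_force: [-1.1, -0.1, 0.1]
opening: 0.0301
```

```bash
python3 -m creep '[[[0.2,0,-1],[0,-0.006,0],-0.3],[[0,0,-1],[0,0,0],-0.3],[[0,0,-0.9],[0,0,0],-0.3],[[0,0,-0.5],[0,0,0],-0.3],[[0,0,0],[0,0,0],-0.3]]'
```

```text
clock: 2.7
eef_pos: [0.6068, -0.2225, 0.1103]
tool_rot: [[0.999, 0.035, -0.002], [0.035, -0.999, -0.001], [-0.002, 0.001, -1.0]]
wrist_force: [-1.1, -0.1, -0.3]
opening: 0.0299
```

Lowered with no contact. Next I'll close on the bar.

```bash
python3 -m creep '[[[0,0,0],[0,0,0],-1],[[0,0,0],[0,0,0],-1],[[0,0,0],[0,0,0],-1],[[0,0,0],[0,0,0],-1],[[-1,0,0],[0,0,0],-1],[[-1.5,0,0],[0,0,0],-1]]'
```

```text
clock: 3.3
eef_pos: [0.5838, -0.2231, 0.1101]
tool_rot: [[0.999, 0.036, 0.001], [0.036, -0.999, -0.003], [0.001, 0.003, -1.0]]
wrist_force: [1.1, -1.5, -2.3]
opening: 0.0089
```

```bash
python3 -m creep '[[[-1.5,-0.04,0],[0,0,0],-1],[[-1.7,-0.05,0],[0,0,0],-1],[[-1.7,-0.05,0],[0,0,0],-1],[[-1.7,-0.05,0],[0,0,0],-1],[[-1.7,-0.05,0],[0,0,0],-1],[[-1.2,-0.04,0],[0,0,0],-1],[[-0.6,0,0],[0,0,0],-1],[[0,0,0],[0,0,0],-1]]'
```

```text
clock: 4.1
eef_pos: [0.4739, -0.2267, 0.1101]
tool_rot: [[0.999, 0.034, 0.002], [0.034, -0.999, -0.006], [0.001, 0.006, -1.0]]
wrist_force: [-0.4, -0.9, -2.6]
opening: 0.0089
```

```bash
python3 -m creep '[[[-0.6,0,0],[0,0,0],-1],[[-0.4,0,0],[0,0,0],-1],[[0,0,0],[0,0,0],-0.3],[[0,0,0],[0,0,0],-0.3],[[0,0,0],[0,0,0],-0.3],[[0,0,2],[0,0,0],-0.3],[[0,0,3],[0,0,0],-0.3],[[0,0,4],[0,0,0],0],[[0,0,3],[0,0,0.14],0.3]]'; python3 -m creep '[[[-1,2.5,1],[0,0,0.14],0],[[-1,2.5,0],[0,0,0.14],0],[[-1,2.5,0],[0,0,0.14],0],[[-1,2.5,0],[0,0,0.14],0],[[-1,2.5,0],[0,0,0.14],0],[[-1,2.5,0],[0,0,0.14],0],[[0,2.5,0],[0,0,0.14],0],[[0,2.5,0],[0,0,0.14],0],[[0,0,0],[0,0,0.14],0],[[0,0,0],[0,0,0.14],0]]'
python3 - <<'E'
from h import *
import pickle
t=shot('top','t2.png');s=shot('scene','s2.png')
pickle.dump((t,s),open('p2.pkl','wb'))
o=np.zeros((600,800,3),np.uint8)
o[:,:420]=cv2.resize(t['img'][130:280,300:405],(420,600),interpolation=2)
o[:420,420:]=cv2.resize(s['img'][180:385,155:340],None,fx=2.05,fy=2.05,interpolation=2)[:420,:380]
cv2.imwrite('pics/c3.png',o[:,:,::-1])
E
```

```text
clock: 5.0
eef_pos: [0.4624, -0.2239, 0.2306]
tool_rot: [[0.984, 0.179, -0.004], [0.179, -0.984, -0.001], [-0.005, -0.0, -1.0]]
wrist_force: [0.7, -0.1, -0.6]
opening: 0.0548
clock: 6.0
eef_pos: [0.4067, -0.017, 0.2515]
tool_rot: [[-0.071, 0.997, 0.016], [0.997, 0.071, 0.013], [0.011, 0.017, -1.0]]
wrist_force: [-0.6, -0.5, 0.0]
opening: 0.0425Traceback (most recent call last):
  File "<stdin>", line 7, in <module>
ValueError: could not broadcast input array from shape (420,379,3) into shape (420,380,3)
```

```bash
python3 - <<'E'
from h import *
import pickle
t,s=pickle.load(open('p2.pkl','rb'))
o=np.zeros((600,800,3),np.uint8)
o[:,:420]=cv2.resize(t['img'][130:280,300:405],(420,600),interpolation=2)
o[:410,420:790]=cv2.resize(s['img'][180:385,155:340],(370,410),interpolation=2)
cv2.imwrite('pics/c3.png',o[:,:,::-1])
E
```

```text
(no output)
```

View pics/c3.png

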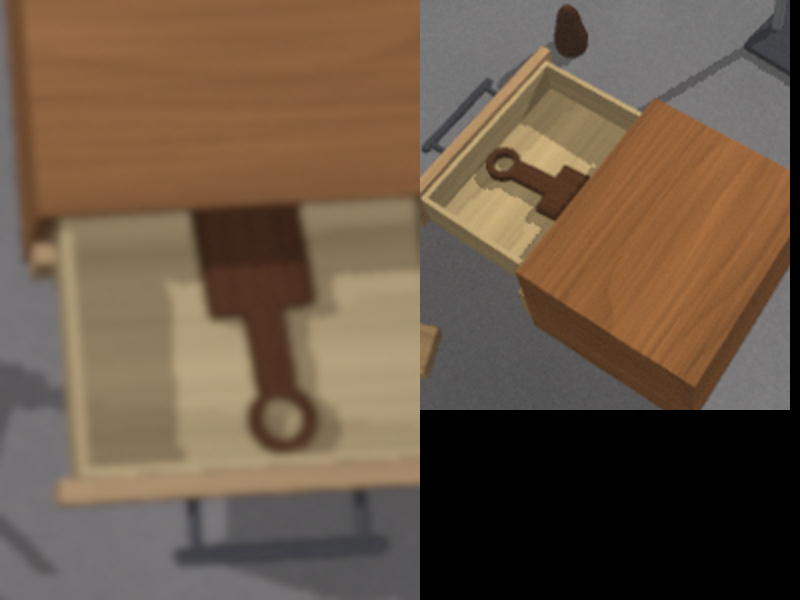

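The crop shows the paddle lying lengthwise in the drawer with its eye toward the front, not across it as described. The eye is at top pixel (370.8,235) and the blade/neck joint at (365.8,209). The blade's rear part is under the chest top.

```bash
python3 - <<'E'
from h import *
import pickle
np.set_printoptions(precision=4,suppress=True)
t,s=pickle.load(open('p2.pkl','rb'))
f=lambda x,y:(300+x/4,130+y/4); g=lambda x,y:(155+(x-420)/2,180+y/2)
e=onz(t,*f(283,420),.106); j=onz(t,*f(263,316),.106)
print('eye',e,'es',onz(s,*g(503,164),.106),'j',j,'len',np.linalg.norm(e-j))
d=(e-j)/np.linalg.norm(e-j); print('ang',np.degrees(np.arctan2(d[1],d[0])),'neck',e-d*.042)
c=[onz(t,*f(*p),.106) for p in [(198,220),(212,318),(298,210),(313,303)]]
print('blade edges',*c)
for a,b in((0,1),(2,3)):
  v=c[b]-c[a];print(np.degrees(np.arctan2(v[1],v[0])))
print('chest edge',onz(t,*f(210,208),.164),'drawer front in/out',onz(t,*f(250,462),.15),onz(t,*f(250,490),.15),'handle',onz(t,*f(280,550),.129))
print(observe()['q'])
E
```

```text
eye [ 0.5445 -0.2429  0.106 ] es [ 0.5499 -0.2463  0.106 ] j [ 0.6104 -0.2343  0.106 ] len 0.06647145713752342
ang -172.53136662921384 neck [ 0.5861 -0.2375  0.106 ]
blade edges [ 0.6732 -0.1966  0.106 ] [ 0.61   -0.2021  0.106 ] [ 0.6779 -0.2605  0.106 ] [ 0.6178 -0.2663  0.106 ]
-175.0184763642648
-174.52640744807587
chest edge [ 0.6687 -0.194   0.164 ] drawer front in/out [ 0.5167 -0.2121  0.15  ] [ 0.5001 -0.2111  0.15  ] handle [ 0.4644 -0.2313  0.129 ]
[-0.0534  0.0369 -0.3576  1.1611  0.0133 -0.117 ]
```

```bash
python3 -m creep '[[[1,-1.2,0],[0,0,-0.148],0.2],[[1,-1.2,0],[0,0,-0.148],0.2],[[1,-1.2,0],[0,0,-0.148],0.2],[[1,-1.2,0],[0,0,-0.148],0.2],[[1,-1.2,0],[0,0,-0.148],0.2],[[1,-1.2,0],[0,0,-0.148],0.2],[[1,-1.2,0],[0,0,-0.148],0.2],[[1,-1.2,0],[0,0,-0.148],0.2],[[1,-1.2,0],[0,0,-0.148],0.2],[[1,-1.2,0],[0,0,-0.148],0.2],[[1,-1.2,0],[0,0,-0.148],0.2],[[1,-1.2,0],[0,0,-0.148],0.2]]';  python3 -m creep '[[[0.6,-0.8,0],[0,0,-0.148],0.2],[[0.6,-0.8,0],[0,0,-0.148],0.2],[[0.6,-0.8,0],[0,0,-0.148],0.2],[[0.6,-0.8,0],[0,0,-0.148],0.2],[[0.6,-0.8,-1],[0,0,-0.148],0.2],[[0.6,-0.8,-1],[0,0,-0.148],0.2],[[0.6,-0.8,-1],[0,0,-0.148],0.2],[[0.6,-0.8,-1],[0,0,-0.148],0.2],[[0,0,0],[0,0,0],0.2],[[0,0,0],[0,0,0],0.2]]'; python3 -c "
from bench import *
print(observe()['q'])"
```

```text
clock: 7.3
eef_pos: [0.5312, -0.168, 0.2532]
tool_rot: [[0.985, -0.173, 0.012], [-0.173, -0.985, -0.02], [0.015, 0.018, -1.0]]
wrist_force: [0.7, -0.1, 0.3]
opening: 0.0513
clock: 8.3
eef_pos: [0.5836, -0.2391, 0.2115]
tool_rot: [[0.192, -0.981, -0.013], [-0.981, -0.192, -0.02], [0.017, 0.017, -1.0]]
wrist_force: [-0.2, 0.7, 0.8]
opening: 0.0516
[-0.37687503  0.45521931  0.10653528  1.22681119 -0.02350703  2.57149005]
```

```bash
python3 -m creep '[[[0.4,0,-1.5],[0.02,-0.013,-0.087],0.2],[[0,0,-2.5],[0,0,0],0.2],[[0,0,-2.5],[0,0,0],0.2],[[0,0,-1.5],[0,0,0],0.2],[[0,0,0],[0,0,0],0.2],[[0,0,0],[0,0,0],0.2]]'
```

```text
clock: 8.9
eef_pos: [0.5884, -0.2379, 0.1351]
tool_rot: [[0.11, -0.994, 0.007], [-0.994, -0.11, -0.001], [0.001, -0.006, -1.0]]
wrist_force: [0.5, -0.6, 0.3]
opening: 0.0515
```

```bash
python3 -m creep '[[[0,0,-1.5],[0,0.006,0],0.2],[[0,0,-1.4],[0,0,0],0.2],[[0,0,-1],[0,0,0],0.2],[[0,0,-0.3],[0,0,0],0.2],[[0,0,0],[0,0,0],0.2]]'
```

```text
clock: 9.4
eef_pos: [0.5911, -0.2384, 0.0946]
tool_rot: [[0.111, -0.994, 0.007], [-0.994, -0.111, -0.003], [0.004, -0.006, -1.0]]
wrist_force: [0.0, 0.0, 0.2]
opening: 0.0513
```

```bash
python3 -m creep '[[[0,0,0],[0,0,0],-1],[[0,0,0],[0,0,0],-1],[[0,0,0],[0,0,0],-1],[[0,0,0],[0,0,0],-1],[[0,0,0],[0,0,0],-1]]'
```

```text
clock: 9.9
eef_pos: [0.5921, -0.2388, 0.0964]
tool_rot: [[0.111, -0.994, 0.009], [-0.994, -0.111, -0.004], [0.005, -0.009, -1.0]]
wrist_force: [-0.2, 0.1, -0.2]
opening: 0.0248
```

```bash
python3 -m creep '[[[0,0,0.8],[0,0,0],-1],[[0,0,0.8],[0,0.05,0],-1],[[0,0,0.8],[0,0.08,0],-1],[[0,0,0.8],[0,0.08,0],-1],[[0,0,0.8],[0,0.08,0],-1],[[0,0,0.4],[0,0,0],-1],[[0,0,0],[0,0,0],-1]]'; python3 - <<'E'
from h import *
s=shot('scene','s3.png')
cv2.imwrite('pics/c4.png',cv2.resize(s['img'][160:330,170:390],(770,595),interpolation=2)[:,:,::-1])
print(observe()['q'])
E
```

```text
clock: 10.6
eef_pos: [0.5909, -0.2389, 0.1445]
tool_rot: [[0.107, -0.952, -0.285], [-0.994, -0.11, -0.005], [-0.027, 0.284, -0.958]]
wrist_force: [0.9, 0.0, -0.9]
opening: 0.0241
[-0.33490703  0.71567008  0.35708126  1.48523237 -0.09822872  2.70911106]
```

View pics/c4.png

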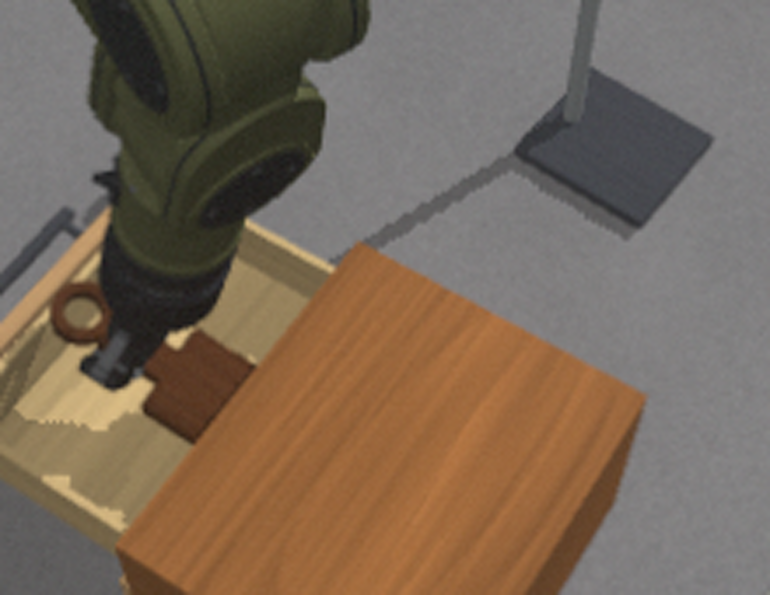

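The paddle is held by the neck with its eye (c4 pixel 80,312) raised, and the blade is still under the chest edge. I'll slide it forward over the drawer front, then lift.

```bash
python3 -m creep '[[[-0.5,0,0.5],[0,0,0],-1],[[-1.2,0,0.2],[0,0,0],-1],[[-1.2,0,0.1],[0,0,0],-1],[[-1.2,0,0.1],[0,0,0],-1],[[-1.2,0,0.1],[0,0,0],-1],[[-0.8,0,0.1],[0,0,0],-1],[[0,0,0],[0,0,0],-1]]'
```

```text
clock: 11.35
eef_pos: [0.52, -0.2385, 0.1601]
tool_rot: [[0.104, -0.954, -0.28], [-0.994, -0.107, -0.004], [-0.026, 0.279, -0.96]]
wrist_force: [0.5, 0.4, -1.3]
opening: 0.0243
```

```bash
python3 -m creep '[[[-0.5,0,1.5],[0,0,0],-1],[[-0.5,0,2.5],[0,-0.04,0],-1],[[-0.5,0,3],[0,-0.06,0],-1],[[-0.5,0,3],[0,-0.06,0],-1],[[0,0,3],[0,-0.06,0],-1],[[0,0,2],[0,-0.06,0],-1],[[0,0,0],[0,0,0],-1]]'; python3 -m creep '[[[-0.4,1.5,0],[0,0,0.14],-1],[[-0.4,2,0],[0,0,0.145],-1],[[-0.4,2,0],[0,0,0.145],-1],[[-0.4,2,0],[0,0,0.145],-1],[[-0.4,2,0],[0,0,0.145],-1],[[-0.4,2,0],[0,0,0.145],-1],[[-0.4,2,0],[0,0,0.145],-1],[[-0.4,2,0],[0,0,0.145],-1],[[-0.4,2,0],[0,0,0.145],-1],[[-0.4,2,0],[0,0,0.145],-1],[[-0.4,2,0],[0,0,0.145],-1],[[-0.4,2,0],[0,0,0.145],-1]]'; python3 -c "
from bench import *
print(observe()['q'])"
```

```text
clock: 12.05
eef_pos: [0.4987, -0.2382, 0.322]
tool_rot: [[0.109, -0.994, 0.012], [-0.994, -0.109, -0.008], [0.009, -0.011, -1.0]]
wrist_force: [0.4, 0.7, -1.3]
opening: 0.0242
clock: 13.25
eef_pos: [0.4473, 0.0042, 0.3137]
tool_rot: [[0.946, 0.325, -0.014], [0.325, -0.946, -0.002], [-0.014, -0.003, -1.0]]
wrist_force: [-0.3, -0.2, -0.9]
opening: 0.024
[ 0.01081493  0.11283897 -0.11160385  1.36053135 -0.00200304  1.25110294]
```

```bash
python3 -m creep '[[[-0.4,2.6,0],[0,0,0.145],-1],[[-0.4,2.6,0],[0,0,0.145],-1],[[-0.4,2.6,0],[0,0,0.145],-1],[[-0.4,2.6,0],[0,0,0.145],-1],[[-0.4,2.6,0],[0,0,0.145],-1],[[-0.4,2.6,0],[0,0,0.145],-1],[[-0.4,2.6,0],[0,0,0.145],-1],[[0,2.2,0],[0,0,0.145],-1],[[0,0,0],[0,0,0],-1]]'; python3 -m creep '[[[0,0,0],[0,-0.13,0],-1],[[0,0,0],[0,-0.14,0],-1],[[0,0,0],[0,-0.14,0],-1],[[0,0,0],[0,-0.14,0],-1],[[0,0,0],[0,-0.14,0],-1],[[0,0,0],[0,0,0],-1],[[0,0,0],[0,0,0],-1]]';python3 -c "
from bench import *
print(observe()['q'])"
```

```text
clock: 14.15
eef_pos: [0.4156, 0.2193, 0.3058]
tool_rot: [[0.034, 0.999, -0.016], [0.999, -0.035, -0.033], [-0.034, -0.015, -0.999]]
wrist_force: [-0.3, -0.1, -1.8]
opening: 0.0241
clock: 14.85
eef_pos: [0.4142, 0.2133, 0.2952]
tool_rot: [[0.063, 0.776, 0.628], [0.998, -0.042, -0.049], [-0.012, 0.63, -0.777]]
wrist_force: [0.5, 0.4, 0.3]
opening: 0.0242
[ 0.82148348 -0.19983691 -0.67337713  0.63034779 -0.51556026  0.75527075]
```

```bash
python3 -m creep '[[[2,0.2,-1],[0,0,0],-1],[[2.2,0.2,-1.2],[0,0,0],-1],[[2.2,0.2,-1.2],[0,0,0],-1],[[1.5,0.1,-0.7],[0,0,0],-1],[[0,0,0],[0,0,0],-1],[[0,0,0],[0,0,0],-1]]'
python3 - <<'E'
from h import *
import pickle
t=shot('top','t4.png');s=shot('scene','s4.png')
pickle.dump((t,s),open('p4.pkl','wb'))
o=np.zeros((600,800,3),np.uint8)
o[:,:400]=cv2.resize(t['img'][145:265,130:210],(400,600),interpolation=2)
o[:,400:]=cv2.resize(s['img'][60:180,280:360],(400,600),interpolation=2)
cv2.imwrite('pics/c5.png',o[:,:,::-1])
E
```

```text
clock: 15.45
eef_pos: [0.5097, 0.2246, 0.2634]
tool_rot: [[0.074, 0.775, 0.627], [0.997, -0.057, -0.048], [-0.001, 0.629, -0.778]]
wrist_force: [0.0, 0.2, -0.6]
opening: 0.0245
```

View pics/c5.png

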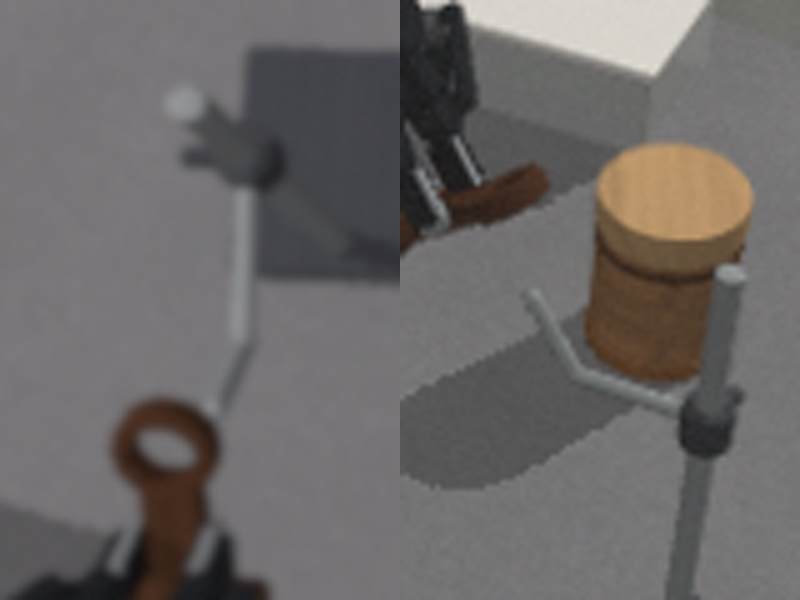

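The eye's hole is at top pixel (163.4,235) and the tip at (172.6,226.4). In the scene view the ring is almost edge-on, its outer end near c5 pixel (547,178). I'll compare these with the kinematic prediction.

```bash
python3 - <<'E'
from h import *
import pickle
np.set_printoptions(precision=4,suppress=True)
t,s=pickle.load(open('p4.pkl','rb'))
o=observe();R=o['tool_rot'];p=o['eef_pos']
eye=p+R@[0,.045,-.0026]; end=p+R@[0,.067,-.0026]
print('eye',eye,'top',proj(t,eye),'scene crop',(proj(s,eye)-[280,60])*5,'ring end crop',(proj(s,end)-[280,60])*5)
e=onz(t,163.4,235,eye[2]); print('top-view eye at that z',e,'in tool axes', R.T@(e-eye))
tip,err=tri(t,(172.6,226.4),s,(280+132/5,60+294/5));print('tip',tip,err)
bend,err=tri(t,(130+244/5,145+342/5),s,(280+180/5,60+374/5));print('bend',bend,err)
u=bend-tip;u/=np.linalg.norm(u);print('prong',u,'toolz',R[:,2])
for a in (tip,np.array([.567,.217,.2415])):
  d=a-eye;print('tip-eye',d,'tool',R.T@d)
E
```

```text
eye [0.5422 0.2225 0.294 ] top [163.4317 234.8386] scene crop [104.6583 195.1395] ring end crop [131.8426 187.0852]
top-view eye at that z [0.5419 0.2226 0.294 ] in tool axes [ 0.     -0.0003 -0.0002]
tip [0.5652 0.2184 0.2394] 0.0005686115230000039
bend [0.5998 0.2154 0.2005] 0.0027732707773919134
prong [ 0.6635 -0.0564 -0.746 ] toolz [ 0.628  -0.0465 -0.7768]
tip-eye [ 0.023  -0.0042 -0.0546] tool [-0.0024 -0.0163  0.057 ]
tip-eye [ 0.0248 -0.0055 -0.0525] tool [-0.0037 -0.0136  0.0566]
```

```bash
python3 -m creep '[[[0.2,-0.2,-1.2],[0,0,0],-1],[[0.3,-0.1,-1.2],[0,0,0],-1],[[0.2,0,-0.7],[0,0,0],-1],[[0,0,0],[0,0,0],-1],[[0,0,0],[0,0,0],-1]]'
cat > eye.py <<'E'
from h import *
np.set_printoptions(precision=4,suppress=True)
o=observe();R=o['tool_rot'];e=o['eef_pos']+R@[0,.045,-.0026]
print('eye',e,'tip in eye frame (tool axes)',R.T@(np.array([.566,.2178,.2405])-e),'bend',R.T@(np.array([.5995,.2155,.202])-e),'q',o['q'],o['wrist_force'])
E
python3 eye.py
```

```text
clock: 16.05
eef_pos: [0.5161, 0.2234, 0.2358]
tool_rot: [[0.071, 0.773, 0.63], [0.997, -0.057, -0.043], [0.003, 0.631, -0.776]]
wrist_force: [-0.1, 0.5, -0.3]
opening: 0.0242
eye [0.5493 0.2209 0.2662] tip in eye frame (tool axes) [-0.002  -0.0031  0.0306] bend [-0.002  -0.0014  0.0817] q [ 0.6463 -0.0109 -0.6986  0.3318 -0.4263  0.5966] [-0.0799  0.4743 -0.2536]
```

```bash
python3 -m creep '[[[0.3,-0.15,-0.7],[0,0,0],-1],[[0.6,-0.05,-0.8],[0,0,0],-1],[[0.6,-0.05,-0.8],[0,0,0],-1],[[0.5,-0.05,-0.6],[0,0,0],-1],[[0,0,0],[0,0,0],-1],[[0,0,0],[0,0,0],-1]]'; python3 eye.py
python3 - <<'E'
from h import *
t=shot('top','t5.png');s=shot('scene','s5.png')
o=np.zeros((600,800,3),np.uint8)
o[:,:400]=cv2.resize(t['img'][145:265,130:210],(400,600),interpolation=2)
o[:,400:]=cv2.resize(s['img'][60:180,280:360],(400,600),interpolation=2)
cv2.imwrite('pics/c6.png',o[:,:,::-1])
E
```

```text
clock: 16.65
eef_pos: [0.5382, 0.2206, 0.2053]
tool_rot: [[0.071, 0.773, 0.631], [0.997, -0.058, -0.042], [0.004, 0.632, -0.775]]
wrist_force: [-0.3, -0.3, -1.0]
opening: 0.0243
eye [0.5713 0.2181 0.2358] tip in eye frame (tool axes) [-0.0007 -0.0011 -0.007 ] bend [-0.0007  0.0006  0.0441] q [ 0.6082  0.05   -0.7326  0.2211 -0.4058  0.5611] [-0.3078 -0.2814 -1.0196]
```

View pics/c6.png

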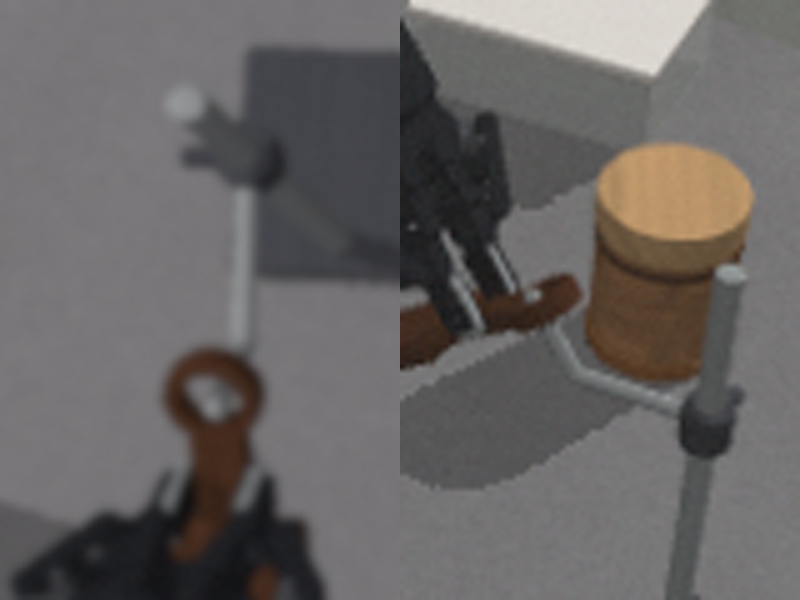

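The tip is visible through the hole at c6 (215,403), so the eye is threaded. I'll slide it down the prong.

```bash
python3 -m creep '[[[0.5,-0.03,-0.5],[0,0,0],-1],[[0.5,-0.04,-0.6],[0,0,0],-1],[[0.5,-0.04,-0.6],[0,0,0],-1],[[0.4,-0.03,-0.4],[0,0,0],-1],[[0,0,0],[0,0,0],-1],[[0,0,0],[0,0,0],-1]]'; python3 eye.py
```

```text
clock: 17.35
eef_pos: [0.5591, 0.2195, 0.1833]
tool_rot: [[0.071, 0.772, 0.632], [0.997, -0.058, -0.041], [0.005, 0.633, -0.774]]
wrist_force: [-0.2, -0.0, -0.0]
opening: 0.0243
eye [0.5922 0.217  0.2138] tip in eye frame (tool axes) [-0.0009 -0.0034 -0.0372] bend [-0.0011 -0.0017  0.0138] q [ 0.5779  0.1049 -0.7446  0.1417 -0.3891  0.533 ] [-0.1845 -0.0187 -0.0001]
```

Free of contact and on target, so next comes the turn toward vertical around the bend.

```bash
python3 -m creep '[[[0.7,-0.05,-0.55],[-0.005,-0.085,0],-1],[[0.7,-0.06,-0.55],[-0.006,-0.085,0],-1],[[0.7,-0.06,-0.55],[-0.006,-0.085,0],-1],[[0.65,-0.06,-0.5],[-0.006,-0.085,0],-1],[[0,0,0],[0,0,0],-1],[[0,0,0],[0,0,0],-1]]'; python3 eye.py
```

```text
clock: 17.95
eef_pos: [0.583, 0.2167, 0.1597]
tool_rot: [[0.065, 0.523, 0.85], [0.998, -0.036, -0.055], [0.002, 0.852, -0.524]]
wrist_force: [0.1, -0.0, 2.4]
opening: 0.0242
eye [0.6043 0.2152 0.1994] tip in eye frame (tool axes) [ 0.0002  0.0149 -0.0543] bend [-0.     -0.0003 -0.0055] q [ 0.6459  0.2647 -1.0765 -0.6598 -0.5886  0.4259] [ 0.1222 -0.021   2.4402]
```

q2 is nearing its limit (-1.08 of -1.28). I'll fit a quick kinematic model from the logged poses to choose a feasible final attitude.

```bash
cat > fk.py <<'E'
import numpy as np
from scipy.optimize import least_squares
from bench import observe
np.set_printoptions(precision=3,suppress=True)
D=[([-1.23097,.26064,-.13926,1.17274,0,1.5708],[.17477,-.49438,.23053]),
([-.3297,.49024,.1996,1.2898,-.0054,1.1348],[.6143,-.212,.2248]),
([-.0534,.0369,-.3576,1.1611,.0133,-.117],[.4067,-.017,.2515]),
([-.37688,.45522,.10654,1.22681,-.0235,2.5715],[.5836,-.2391,.2115]),
([-.33491,.71567,.35708,1.48523,-.09823,2.70911],[.5909,-.2389,.1445]),
([.01081,.11284,-.1116,1.36053,-.002,1.2511],[.4473,.0042,.3137]),
([.82148,-.19984,-.67338,.63035,-.51556,.75527],[.4142,.2133,.2952]),
([.6463,-.0109,-.6986,.3318,-.4263,.5966],[.5161,.2234,.2358]),
([.6082,.05,-.7326,.2211,-.4058,.5611],[.5382,.2206,.2053]),
([.5779,.1049,-.7446,.1417,-.3891,.533],[.5591,.2195,.1833]),
([.6459,.2647,-1.0765,-.6598,-.5886,.4259],[.583,.2167,.1597])]
def fk(q,P):
    h,a,al,b,be,L3,L4,s4=P; p=q[1]-q[2]+q[3]
    u=np.array([np.cos(p),0,-np.sin(p)]); t=np.cos(q[4])*u+s4*np.sin(q[4])*np.array([0,1,0])
    X=np.array([0,0,h])+a*np.array([np.sin(q[1]+al),0,np.cos(q[1]+al)])+b*np.array([np.cos(q[1]-q[2]+be),0,-np.sin(q[1]-q[2]+be)])+L3*u+L4*t
    c,s=np.cos(q[0]),np.sin(q[0]);R=np.array([[c,-s,0],[s,c,0],[0,0,1]]); return R@X,R@t
def res(P): return np.concatenate([fk(q,P)[0]-x for q,x in D])
best=min((least_squares(res,[.2,.3,0,.3,0,.08,.2,s]) for s in(1,-1)),key=lambda r:r.cost)
P=best.x
E
python3 - <<'E'
from fk import *
print(P,'max err',abs(best.fun).max())
lo=np.array([-2.78,-.83,-1.28,-1.9,-1.57]);hi=np.array([2.78,1.72,1.37,2.12,1.48])
q0=observe()['q'][:5]
print(fk(q0,P)[1],observe()['tool_rot'][:,2])
for yaw in(-4,-20,-30,20,45):
  for tilt in(0,8,15,22):
    y,t=np.radians([yaw,tilt]); z=np.array([np.cos(t)*np.cos(y),np.cos(t)*np.sin(y),-np.sin(t)]); up=np.array([np.sin(t)*np.cos(y),np.sin(t)*np.sin(y),np.cos(t)])
    T=np.array([.605,.2153,.204])-.045*up+.0026*z
    r=least_squares(lambda q:np.concatenate([(fk(q,P)[0]-T)*5,fk(q,P)[1]-z]),q0)
    print(yaw,tilt,r.x,'ok' if r.cost<1e-5 and (r.x>lo).all() and (r.x<hi).all() else 'NO',round(r.cost,5))
E
```

```text
[ 0.218  0.568 -0.001  0.391 -0.156  0.12   0.322  0.996] max err 0.00047324960608030944
[ 0.849 -0.053 -0.524] [ 0.85  -0.055 -0.524]
-4 0 [ 0.691  1.162 -1.319 -2.481 -0.762] NO 0.0
-4 8 [ 0.697  0.915 -1.339 -2.061 -0.759] NO 0.0
-4 15 [ 0.692  0.664 -1.294 -1.604 -0.732] NO 0.0
-4 22 [ 0.679  0.449 -1.21  -1.155 -0.685] ok 0.0
-20 0 [ 0.814  1.016 -1.122 -2.138 -1.164] NO 0.0
-20 8 [ 0.82   0.757 -1.118 -1.529 -1.148] ok 0.0
-20 15 [ 0.816  0.562 -1.052 -1.017 -1.093] ok 0.0
-20 22 [ 0.801  0.426 -0.965 -0.611 -1.011] ok 0.0
-30 0 [ 0.849  0.969 -0.987 -1.956 -1.373] NO 1e-05
-30 8 [ 0.855  0.672 -0.93  -0.968 -1.334] ok 1e-05
-30 15 [ 0.85   0.538 -0.83  -0.427 -1.246] ok 1e-05
-30 22 [ 0.836  0.458 -0.749 -0.114 -1.137] ok 0.0
20 0 [ 0.335  1.383 -1.478 -2.86   0.014] NO 0.0
20 8 [ 0.335  1.152 -1.521 -2.533  0.014] NO 0.0
20 15 [ 0.335  0.822 -1.468 -2.029  0.014] NO 0.0
20 22 [ 0.335  0.511 -1.367 -1.494  0.013] NO 0.0
45 0 [-0.026  1.141 -1.299 -2.44   0.813] NO 0.0
45 8 [-0.032  0.893 -1.317 -2.007  0.809] NO 0.0
45 15 [-0.027  0.65  -1.271 -1.549  0.779] ok 0.0
45 22 [-0.014  0.443 -1.187 -1.106  0.729] ok 0.0
```

```bash
cat > plan.py <<'E'
import sys
from fk import *
from scipy.spatial.transform import Rotation as Ro
yaw,tilt,ex,ey,ez=map(float,sys.argv[1:6])
y,t=np.radians([yaw,tilt]); z=np.array([np.cos(t)*np.cos(y),np.cos(t)*np.sin(y),-np.sin(t)]); up=np.array([np.sin(t)*np.cos(y),np.sin(t)*np.sin(y),np.cos(t)])
R=np.array([np.cross(up,z),up,z]).T; T=np.array([ex,ey,ez])-.045*up+.0026*z
o=observe(); print('shift cm',(T-o['eef_pos'])*100,'turn',Ro.from_matrix(R@o['tool_rot'].T).as_rotvec(),'q',o['q'],o['wrist_force'])
E
python3 plan.py -18 12 .604 .2155 .203; python3 plan.py -11 22 .604 .2155 .203
```

```text
shift cm [ 1.451  0.092 -0.126] turn [-0.067 -0.336 -0.247] q [ 0.646  0.265 -1.076 -0.66  -0.589  0.426] [ 0.122 -0.021  2.44 ]
shift cm [0.681 0.157 0.06 ] turn [-0.024 -0.166 -0.126] q [ 0.646  0.265 -1.076 -0.66  -0.589  0.426] [ 0.122 -0.021  2.44 ]
```

```bash
python3 -m creep '[[[0.2,0.05,0.1],[-0.008,-0.05,-0.04],-1],[[0.25,0.05,0],[-0.008,-0.06,-0.045],-1],[[0.25,0.05,0],[-0.008,-0.06,-0.045],-1],[[0,0,0],[0,0,0],-1]]'; python3 plan.py -18 12 .604 .2155 .203; python3 eye.py
```

```text
clock: 18.35
eef_pos: [0.5909, 0.2187, 0.1613]
tool_rot: [[0.197, 0.367, 0.909], [0.98, -0.072, -0.184], [-0.002, 0.928, -0.374]]
wrist_force: [-0.1, 0.0, -0.7]
opening: 0.0245
shift cm [ 0.661 -0.114 -0.287] turn [-0.042 -0.168 -0.115] q [ 0.747  0.431 -1.11  -0.938 -0.852  0.477] [-0.124  0.028 -0.657]
eye [0.6051 0.216  0.204 ] tip in eye frame (tool axes) [-0.006   0.0194 -0.0495] bend [-0.0016 -0.0039 -0.0042] q [ 0.7472  0.4311 -1.1102 -0.938  -0.8519  0.4767] [-0.1243  0.028  -0.6567]
```

```bash
python3 -m creep '[[[0.2,-0.03,-0.05],[-0.012,-0.05,-0.035],-1],[[0.2,-0.03,-0.1],[-0.012,-0.06,-0.04],-1],[[0.2,-0.03,-0.1],[-0.012,-0.05,-0.035],-1],[[0,0,0],[0,0,0],-1],[[0,0,0],[0,0,0],-1]]'; python3 plan.py -18 12 .604 .2155 .2; python3 eye.py
```

```text
clock: 18.85
eef_pos: [0.5998, 0.219, 0.1602]
tool_rot: [[0.304, 0.211, 0.929], [0.953, -0.067, -0.296], [0.0, 0.975, -0.221]]
wrist_force: [-3.1, -2.3, -2.6]
opening: 0.0243
shift cm [-0.224 -0.14  -0.477] turn [-0.004 -0.013 -0.006] q [ 0.805  0.629 -1.112 -1.267 -1.065  0.422] [-3.15  -2.27  -2.582]
eye [0.6068 0.2167 0.2047] tip in eye frame (tool axes) [-0.0114  0.0263 -0.0462] bend [-0.0034 -0.0041 -0.0058] q [ 0.8046  0.6294 -1.1119 -1.2672 -1.0652  0.4223] [-3.1499 -2.2701 -2.5822]
```

```bash
python3 -m creep '[[[-0.1,-0.07,-0.15],[0,0,0],-1],[[-0.05,-0.07,-0.15],[0,0,0],-1],[[0,0,-0.1],[0,0,0],-1],[[0,0,0],[0,0,0],-1],[[0,0,0],[0,0,0],-1]]'; python3 eye.py
python3 - <<'E'
from h import *
t=shot('top','t6.png');s=shot('scene','s6.png')
o=np.zeros((600,800,3),np.uint8)
o[:,:400]=cv2.resize(t['img'][145:265,140:220],(400,600),interpolation=2)
o[:,400:]=cv2.resize(s['img'][90:210,280:360],(400,600),interpolation=2)
cv2.imwrite('pics/c7.png',o[:,:,::-1])
E
```

```text
clock: 19.35
eef_pos: [0.6, 0.2178, 0.161]
tool_rot: [[0.302, 0.208, 0.93], [0.953, -0.074, -0.293], [0.008, 0.975, -0.221]]
wrist_force: [-0.0, 0.7, -3.7]
opening: 0.0243
eye [0.6069 0.2153 0.2055] tip in eye frame (tool axes) [-0.0097  0.0254 -0.0465] bend [-0.002  -0.005  -0.0062] q [ 0.8015  0.6291 -1.1167 -1.2775 -1.0597  0.4235] [-0.03    0.658  -3.7413]
```

View pics/c7.png

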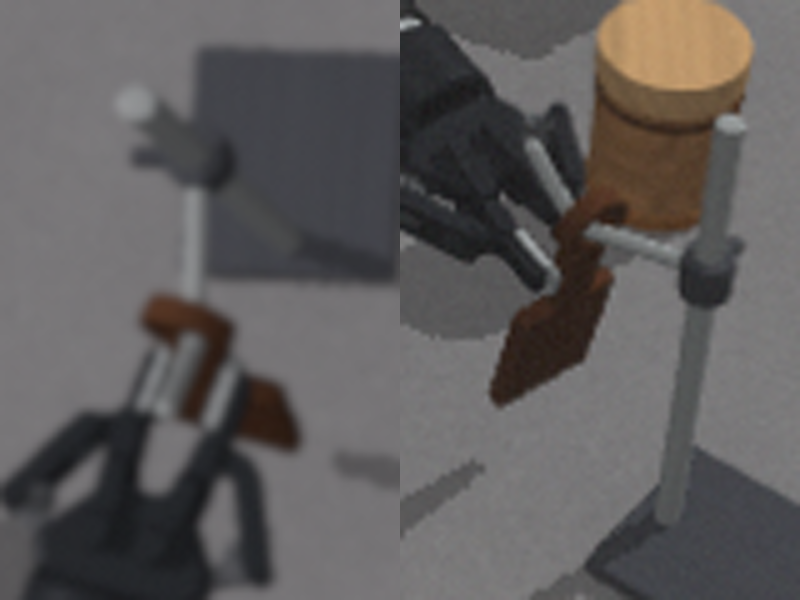

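The ring is around the bend with the paddle nearly upright and the prong above the fingers. A slight hook load remains, so I'll ease down before releasing.

```bash
python3 -m creep '[[[-0.2,0,-0.5],[0,0,0],-1],[[0,0,0],[0,0,0],-1],[[0,0,0],[0,0,0],-1]]'; python3 eye.py
```

```text
clock: 19.75
eef_pos: [0.5983, 0.2182, 0.1567]
tool_rot: [[0.303, 0.205, 0.931], [0.953, -0.076, -0.294], [0.011, 0.976, -0.219]]
wrist_force: [0.8, -0.1, -0.5]
opening: 0.0243
eye [0.6051 0.2156 0.2011] tip in eye frame (tool axes) [-0.0093  0.0302 -0.0457] bend [-0.0018 -0.0003 -0.0054] q [ 0.8053  0.6451 -1.1215 -1.299  -1.0645  0.4268] [ 0.8187 -0.1212 -0.4528]
```

```bash
python3 -m creep '[[[0,0,0],[0,0,0],-0.3],[[0,0,0],[0,0,0],-0.1],[[0,0,0],[0,0,0],0.1],[[0,0,0],[0,0,0],0.3],[[0,0,0],[0,0,0],0.3],[[0,0,0],[0,0,0],0.3],[[0,0,0],[0,0,0],0.3],[[0,0,0],[0,0,0],0.3],[[0,0,0],[0,0,0],0.3],[[0,0,0],[0,0,0],0.3]]'; python3 - <<'E'
from h import *
t=shot('top','t7.png');s=shot('scene','s7.png')
o=np.zeros((600,800,3),np.uint8)
o[:,:400]=cv2.resize(t['img'][145:265,140:220],(400,600),interpolation=2)
o[:,400:]=cv2.resize(s['img'][90:210,280:360],(400,600),interpolation=2)
cv2.imwrite('pics/c8.png',o[:,:,::-1])
E
```

```text
clock: 20.75
eef_pos: [0.5988, 0.2187, 0.1579]
tool_rot: [[0.304, 0.202, 0.931], [0.953, -0.078, -0.294], [0.014, 0.976, -0.217]]
wrist_force: [-0.5, -0.1, 0.2]
opening: 0.0553
```

View pics/c8.png

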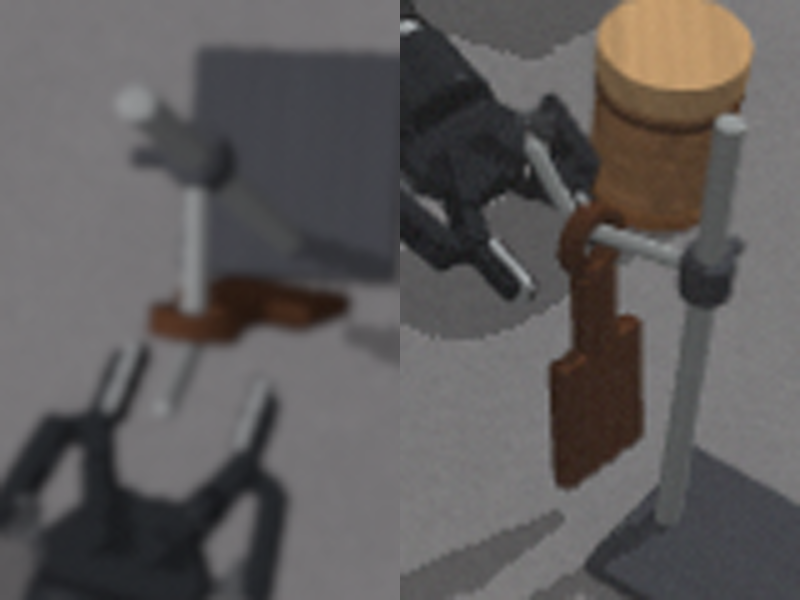

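Released: the paddle hangs on the hook, eye up, with the bar through the ring (c8 scene at 590,240) and the fingers clear. I'll back off.

```bash
python3 -m creep '[[[-1.2,0.35,0],[0,0,0],0.3],[[-1.8,0.5,0],[0.01,0.05,0],0.3],[[-1.8,0.5,0],[0.02,0.08,0.02],0.3],[[-1.8,0.5,0],[0.02,0.08,0.02],0.3],[[-2,0.5,0],[0.02,0.08,0.02],0.3],[[-2,0.5,0],[0.02,0.08,0.02],0.3]]'; python3 eye.py
```

```text
clock: 21.45
eef_pos: [0.4959, 0.2455, 0.1522]
tool_rot: [[0.23, 0.53, 0.816], [0.973, -0.119, -0.197], [-0.007, 0.84, -0.543]]
wrist_force: [0.8, 1.4, 0.8]
opening: 0.0553
eye [0.5176 0.2406 0.1914] tip in eye frame (tool axes) [-0.0114  0.0696  0.0173] bend [-0.0057  0.0553  0.066 ] q [ 0.9212  0.2363 -0.979  -0.1995 -0.8774  0.8836] [0.8273 1.3683 0.7723]
```

```bash
python3 -m creep '[[[-2.5,0,0.5],[0,0.08,0],0.3],[[-2.5,0,1],[0,0.08,0],0.3],[[-2.5,-0.5,2],[0,0.08,0],0.3],[[-2,-1,2.5],[0,0.08,0],0.3],[[-1,-1,2.5],[0,0.08,0],0.3],[[0,-1,2.5],[0,0.08,0],0.3],[[0,0,0],[0,0,0],0.3],[[0,0,0],[0,0,0],0.3],[[0,0,0],[0,0,0],0.3],[[0,0,0],[0,0,0],0.3],[[0,0,0],[0,0,0],0.3],[[0,0,0],[0,0,0],0.3]]'
for i in 1 2 3; do python3 -m creep '[[[0,0,0],[0,0,0],0.3],[[0,0,0],[0,0,0],0.3],[[0,0,0],[0,0,0],0.3],[[0,0,0],[0,0,0],0.3],[[0,0,0],[0,0,0],0.3],[[0,0,0],[0,0,0],0.3],[[0,0,0],[0,0,0],0.3],[[0,0,0],[0,0,0],0.3],[[0,0,0],[0,0,0],0.3],[[0,0,0],[0,0,0],0.3],[[0,0,0],[0,0,0],0.3],[[0,0,0],[0,0,0],0.3]]' | head -2; done
cat > swing.py <<'E'
from h import *
L=[grab_frame(n)['img'] for _ in range(8) for n in('scene','top')]
for k,n,(r0,r1,c0,c1) in((0,'scene',(120,200,300,345)),(1,'top',(190,230,160,225))):
    cen=[]
    for im in L[k::2]:
        h=cv2.cvtColor(im,cv2.COLOR_RGB2HSV)[r0:r1,c0:c1]
        m=((h[...,0]<14)|(h[...,0]>172))&(h[...,1]>90)&(h[...,2]<130)
        v,u=np.nonzero(m); cen.append((u.mean()+c0,v.mean()+r0,len(u)))
    print(n,np.round(cen,2).tolist())
o=np.zeros((600,800,3),np.uint8)
o[:,:400]=cv2.resize(L[-1][145:265,140:220],(400,600),interpolation=2)
o[:,400:]=cv2.resize(L[-2][90:210,280:360],(400,600),interpolation=2)
cv2.imwrite('pics/c9.png',o[:,:,::-1]); print(observe()['clock'],observe()['eef_pos'])
E
python3 swing.py
```

```text
clock: 22.65
eef_pos: [0.375, 0.204, 0.2634]
tool_rot: [[0.187, 0.869, 0.458], [0.974, -0.105, -0.199], [-0.125, 0.484, -0.866]]
wrist_force: [-0.5, -0.2, 0.0]
opening: 0.0554
clock: 23.85
eef_pos: [0.3747, 0.2039, 0.2622]
clock: 25.05
eef_pos: [0.3746, 0.2038, 0.2622]
clock: 26.25
eef_pos: [0.3746, 0.2038, 0.2622]
scene [[319.76, 150.2, 696.0], [318.66, 149.41, 647.0], [318.73, 148.99, 646.0], [319.33, 149.49, 674.0], [320.11, 149.8, 709.0], [320.57, 150.53, 722.0], [320.03, 151.14, 697.0], [319.8, 150.2, 690.0]]
top [[185.84, 212.66, 172.0], [186.61, 213.79, 199.0], [186.21, 213.47, 188.0], [185.84, 212.32, 158.0], [185.17, 211.07, 127.0], [185.4, 210.81, 124.0], [185.33, 211.36, 138.0], [185.68, 212.4, 169.0]]
27.05 [0.37464622 0.2038303  0.26221503]
```

View pics/c9.png

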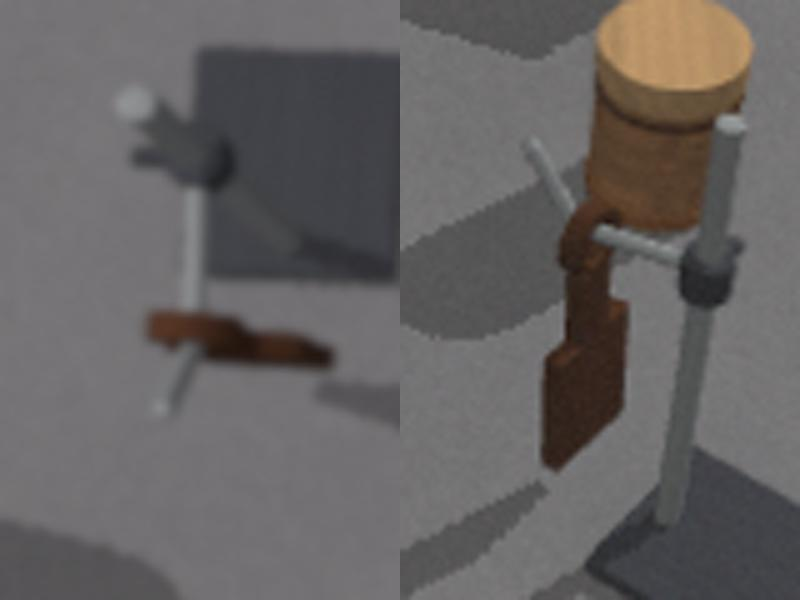

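The paddle hangs securely with the robot clear, but it still swings slightly, by about ±1 px. There is plenty of time, so I'll wait it out.

```bash
for i in 1 2 3 4 5 6 7 8 9 10 11 12; do python3 -m creep '[[[0,0,0],[0,0,0],0.3],[[0,0,0],[0,0,0],0.3],[[0,0,0],[0,0,0],0.3],[[0,0,0],[0,0,0],0.3],[[0,0,0],[0,0,0],0.3],[[0,0,0],[0,0,0],0.3],[[0,0,0],[0,0,0],0.3],[[0,0,0],[0,0,0],0.3],[[0,0,0],[0,0,0],0.3],[[0,0,0],[0,0,0],0.3],[[0,0,0],[0,0,0],0.3],[[0,0,0],[0,0,0],0.3]]' | head -1|tail -1 >/dev/null; done; python3 swing.py
```

```text
scene [[319.46, 150.58, 670.0], [319.49, 150.24, 684.0], [319.63, 150.0, 669.0], [319.41, 150.16, 683.0], [319.42, 150.25, 674.0], [319.34, 150.74, 677.0], [319.77, 150.04, 679.0], [319.27, 150.49, 676.0]]
top [[185.93, 212.2, 162.0], [185.83, 212.15, 162.0], [185.82, 212.16, 161.0], [185.89, 212.17, 163.0], [185.89, 212.17, 163.0], [185.84, 212.18, 163.0], [185.83, 212.15, 162.0], [186.04, 212.17, 162.0]]
42.25 [0.37464848 0.20385349 0.26222402]
```

```bash
python3 - <<'E'
from h import *
a=grab_frame('top')['img'];b=grab_frame('scene')['img']
cv2.imwrite('pics/final.png',np.vstack([cv2.resize(np.hstack([a,b]),(800,300)),])[:,:,::-1])
for n,im in(('top',a),('scene',b)):
    d=cv2.absdiff(cv2.imread(f'pics/{n}0.png')[:,:,::-1],im).max(2)
    for k,(u,v) in {'top':{'canister':(80,253),'block':(453,232),'cone':(272,278)},'scene':{'canister':(334,115),'block':(140,352),'cone':(231,195)}}[n].items():
        print(n,k,d[v-14:v+14,u-14:u+14].mean().round(1))
E
```

```text
top canister 1.9
top block 26.3
top cone 1.6
scene canister 2.6
scene block 33.4
scene cone 4.4
```

View pics/final.png

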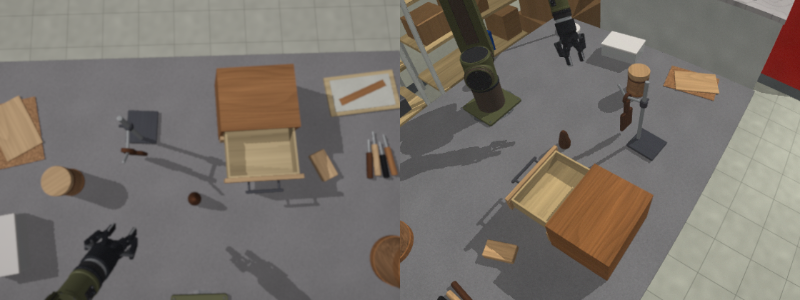

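The final view shows the paddle hanging, the drawer open and the arm clear. The block differs in brightness, possibly because the arm's shadow lay on it at the start, so I'll check its outline before handing in.

```bash
python3 - <<'E'
from h import *
for n,f in(('first',cv2.imread('pics/top0.png')),('after pull',cv2.imread('pics/t2.png')),('now',cv2.cvtColor(grab_frame('top')['img'],cv2.COLOR_RGB2BGR))):
    h=cv2.cvtColor(f,cv2.COLOR_BGR2HSV)[200:262,428:485]
    m=((h[...,0]<25)&(h[...,1]>70)).astype(np.uint8)
    c=max(cv2.findContours(m,0,2)[0],key=cv2.contourArea); print(n,cv2.minAreaRect(c),h[...,2].mean())
E
```

```text
first ((24.123146057128906, 31.274477005004883), (42.43482971191406, 24.349639892578125), 60.64224624633789) 116.86672325976231
after pull ((24.424528121948242, 31.2641544342041), (42.056678771972656, 23.990766525268555), 60.945396423339844) 107.65478211658177
now ((24.424528121948242, 31.26415252685547), (42.056678771972656, 23.990758895874023), 60.945396423339844) 105.99462365591398
```

The block is unmoved (the same to 0.3 px and 0.3°); only the light on it changed. Handing in.

```bash
python3 -c "
from bench import *
print(close_job(), observe()['clock'])"
```

```text
the job is handed in; nothing more can be done
the job is handed in; nothing more can be done
```

The paddle board is hanging by its eye on the hook, eye up and still. I handed the job in at about 42 s of the 72 s allowed. I pulled the top drawer open by its bar, gripped the paddle by the neck and drew it out over the drawer front. I then threaded the eye over the hook's tip, slid it down to the bend, released it and backed off.

**Hook height:** in the two camera views the tip's centre is about 0.24 m above the table, which puts the collar at about 0.218 m.

**Last checks:**
- **Hanging:** the bar is through the eye. The paddle swung by about ±1 px after release. After 15 s more its position varied only by image noise (about 0.1 px from above, 0.2–0.4 px in the scene view).
- **Robot:** the arm is well clear and touching nothing. The largest wrist force in any reading I took was about 5 N.
- **Other things:** the canister and cone look unchanged. The block at first looked different, but its outline matches the first picture to 0.3 px, so only the light on it changed.

**Disagreements:**
- The paddle lay lengthwise in the drawer with its eye toward the front, not across it as described.
- The drawer was already open by about 1–2 cm at the start, and I left it about 15 cm out by the pictures, probably just short of fully open.
- Joint limits kept me from holding the paddle fully upright, so I let go with it tilted about 13° and it settled upright by itself.

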